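Feel the tin, then pour the steel balls

ROBOT

A 7-joint arm with a two-finger parallel gripper is mounted at the origin on a cart in front of the work surface, level with it; the furniture and walls round the work are solid. World frame = base frame: x ahead of the robot, y to its left, z up, the work surface at z = 0. Lengths are in m, angles in rad, forces in N, time in s.
With the tool pointing down it reaches from about 0.4 to 0.85 m from the base axis. Payload 10.4 kg.
Tool frame: the origin (TCP) lies at the very end of the fingers, on their centre line; the grasp point (between the pads) lies 19 mm behind it; z points along the fingers, y is the direction in which the jaws open and shut (so a half turn about z gives the same grasp; the last joint's range is limited). The gripper opens to 85 mm and grips with 20 to 120 N. Pads are 22 mm wide; open, the fingers measure 114 mm over their backs; the gripper's body (76 mm by 85 mm) begins 54 mm behind the grasp point. The pads swing forward as they close: fully open they stand 13 mm farther back than shut.
Start: joints at [-1.238, 0.332, -0.065, 1.46, 0.022, 1.35, -0.088], TCP at [0.218, 0.586, 0.206] pointing down, gripper open.
Joint ranges: [-2.6, 2.6], [-0.5, 2.12], [-1.47, 1.34], [0.16, 2.42], [-1.27, 4.41], [0.06, 2.06], [-2.6, 2.6]. Speed limits (rad/s): [2.22, 2.22, 2.79, 2.79, 3.14, 3.14, 3.14].

INTERFACE

Orientations are given as a unit quaternion [x, y, z, w].
In Python, from workcell import get_obs, camera, camera_info, hand_in gives the robot as it stands.
- The arm moves only by the tool move_arm, never from a script. Its argument "moves" is a list of rows, each a list of 3 entries, a list of its own where there are three numbers: the shift along the tool's x, y, z in units of 25 mm (1.0 is 25 mm), then the turn, a rotation vector about the tool's x, y, z in degrees, then the opening, from 0 (shut) to 1 (fully open). A call has 1 to 5 rows; each row shifts and turns the commanded pose from where the row before left it, along the tool's axes as they then stand; what a row does not reach is not made up. A row lasts 1/8 s, in which the tool goes at most 62.5 mm and 10.7 degrees, less where a joint would pass 70% of its speed; a pose out of reach is approached as far as the arm can. A call is refused whole if a number of a shift passes 1 or a number of a turn 10.7, either way. A call with a gripper value outside its range is refused whole. The fingers move at their own pace and stop on an object; "squeeze" is the grip in N (left out, the last holds). Time passes only in rows, so rows that do not move let the fingers close. It gives the time, the measured TCP pose, the force and the opening at its end, in the units of the state.
- get_obs(): the state, without advancing time (a new reading comes with each control period).
- camera(name): name is "side" or "top"; returns the picture (420x560x3 uint8, red, green, blue); there is no depth.
- camera_info(name): a dict with "fx", "fy", "cx", "cy" (pixels), "origin" and "rotation" of the camera in the world. Camera axes: x right, y down, z forward; pixel columns grow to the right and rows downward; lengths in m; the calibration is good to about 2 mm. A picture is of the moment at which its call begins. camera_info takes no time and is no camera call.
- hand_in(): hands the job in, once; it reports no verdict.
The state is a dict: "clock": time; "joint_pos": joint angles; "joint_velocities": joint speeds; "tau": joint torques, N m; "position": TCP position; "ee_rot": TCP orientation; "ft_force": force on the tool from outside, world axes, zero at the start; "torque": the same for the moment, N m; "grip_width": opening from 0.0 (shut) to 1.0 (fully open).
Only numpy, scipy, OpenCV 4.12 (cv2) and the standard library are available. Lean on these libraries where they do the work, as an engineer would, in place of code of your own. Each camera call takes 0.05 s, during which the arm holds its last target. There are 200 camera calls.

TASK

Two steel balls for rust-marking cloth are hidden inside the small spouted tin, not the lidded one. Lift the tin clear of the table, tilt it slowly some 10 degrees with the spout down and pause there for a second so that the balls roll forward and you can feel their weight shift, without letting any out. Then slowly tilt it further to pour both balls into the wooden tray, and set the empty tin back upright on the table beside the tray and let go.

Things in the scene. Friction and masses are not known exactly. Their poses are not given: they have to be found in the camera images.
- tin_center (a point): plain steel tin, about 160 g; body 80 long (x), 54 wide (y), 62 mm high, closed on top. Point: body's centre, 31 mm above its underside. z up; the spout points along -x (at first roughly to the robot): an open chute, tin-wide, rising at 25 degrees from the body's bottom front edge, below a 35 mm high outlet; its lip lies 100 mm in front of the point, level with it. Grip firmly from above across the 54 mm sides, lest it swing.
- ball_1_center (a point): dark steel ball, 22 mm across, 44 g (give or take 30 %), the same as the other; point at its centre. It starts hidden inside the spouted tin and rolls easily: with the spout tilted down by less than about 18 degrees it stays at the foot of the chute, from about 30 degrees it rolls out over the lip, at 40 to 50 degrees freely.
- ball_2_center (a point): dark steel ball, 22 mm across, 44 g (give or take 30 %), the same as the other; point at its centre. It starts hidden inside the spouted tin and rolls easily: with the spout tilted down by less than about 18 degrees it stays at the foot of the chute, from about 30 degrees it rolls out over the lip, at 40 to 50 degrees freely.
- tray: square open wooden tray, 190 mm by 190 mm outside, 45 mm high, walls 7 mm, floor 7 mm thick, fixed to the table; origin at the centre of its underside, x and y along its sides, z up.
Not all that is in view belongs to the job. Leave any green or red look-alike of the part that bears tin_center alone.

How it is judged:
On the way, in this order (a step that is already met when the one before it is completed fails the run):
1. the tin is held clear of the table, tilted 5 to 20 degrees, and both balls have rolled forward to the foot of the chute but are still in the tin (height (world z) of tin_center above 0.046 m and angle between tin_center's own z axis and vertical between 0.087 and 0.35 rad and x of ball_1_center in the frame of spout_tin between -0.075 and -0.003 m and y of ball_1_center in the frame of spout_tin between -0.03 and 0.03 m and z of ball_1_center in the frame of spout_tin between 0 and 0.06 m and x of ball_2_center in the frame of spout_tin between -0.075 and -0.003 m and y of ball_2_center in the frame of spout_tin between -0.03 and 0.03 m and z of ball_2_center in the frame of spout_tin between 0 and 0.06 m), for 0.4 s.
2. both balls lie in the tray while the tin is held above (height (world z) of tin_center above 0.06 m and x of ball_1_center in the frame of tray between -0.095 and 0.095 m and y of ball_1_center in the frame of tray between -0.095 and 0.095 m and z of ball_1_center in the frame of tray between 0 and 0.03 m and x of ball_2_center in the frame of tray between -0.095 and 0.095 m and y of ball_2_center in the frame of tray between -0.095 and 0.095 m and z of ball_2_center in the frame of tray between 0 and 0.03 m), for 0.1 s.
At the end, for the whole second after the job is handed in: both steel balls lie inside the tray on its floor, and the tin stands upright (within about 8 degrees), at rest, on the table top beside the tray (not in it), released (x of ball_1_center in the frame of tray between -0.095 and 0.095 m and y of ball_1_center in the frame of tray between -0.095 and 0.095 m and z of ball_1_center in the frame of tray between 0 and 0.03 m and x of ball_2_center in the frame of tray between -0.095 and 0.095 m and y of ball_2_center in the frame of tray between -0.095 and 0.095 m and z of ball_2_center in the frame of tray between 0 and 0.03 m and angle between tin_center's own z axis and vertical below 0.15 rad and height (world z) of tin_center between 0.022 and 0.038 m and horizontal distance between tin_center and tray above 0.11 m and linear speed of spout_tin below 0.02 m/s); the robot touches nothing.
It fails at once if the tin is tilted fast (over 2 rad/s) while held up and tilted (angular speed of spout_tin above 2 rad/s and angle between tin_center's own z axis and vertical above 0.2 rad and height (world z) of tin_center above 0.06 m).
It fails at once if a ball falls off the table (height (world z) of any of ball_1_center, ball_2_center below -0.05 m).
It also fails if it takes over 58 s, if anything falls off the work surface, if the arm or the gripper's body presses on something with over 40 N, if the wrist force passes 120 N, or if a joint passes its speed limit or range.

## Working session

There is one attempt and no reset: what is moved stays moved. The work goes in short steps, Python scripts to look and compute and a tool call to move; the robot and the scene stay as the last step left them, time stands still between calls to the robot, and variables do not carry over. Pictures are saved under pics/ and viewed, about 8 in all and at most 12, crops included, and the job is handed in when it is done.

Besides the shell and the picture viewer there is one more tool, called in YAML: its name, and indented under it one key for each argument. move_arm: Moves the arm, as the interface text tells. Its arguments: {"type":"object","properties":{"moves":{"type":"array","items":{"type":"array"}},"squeeze":{"type":"number"}},"required":["moves"]}

```bash
mkdir -p pics; ls; python3 - <<'E'
from workcell import *
import cv2,numpy as np
for n in("top","side"):
    im=camera(n);cv2.imwrite(f"pics/{n}0.png",im[:,:,::-1]);i=camera_info(n);print(n,{k:np.round(v,3).tolist() for k,v in i.items()})
o=get_obs();print({k:np.round(v,3).tolist() for k,v in o.items()})
a=cv2.imread("pics/top0.png");
E
```

```text
pics
top {'fx': 398.318, 'fy': 398.318, 'cx': 277.987, 'cy': 205.161, 'origin': [0.446, -0.003, 1.199], 'rotation': [0.71, -0.701, 0.051, -0.043]}
side {'fx': 451.82, 'fy': 451.82, 'cx': 272.676, 'cy': 209.59, 'origin': [0.048, -0.988, 0.765], 'rotation': [0.849, -0.219, 0.112, -0.468]}
{'clock': 0.1, 'joint_pos': [-1.238, 0.333, -0.065, 1.461, 0.022, 1.35, -0.088], 'joint_velocities': [-0.0, -0.001, -0.002, -0.0, -0.001, -0.0, -0.001], 'tau': [0.001, -62.674, 0.049, -39.243, 0.016, 0.007, 0.0], 'position': [0.218, 0.585, 0.206], 'ee_rot': [0.177, 0.984, -0.001, -0.0], 'ft_force': [0.008, -0.16, 0.483], 'torque': [0.013, 0.014, 0.031], 'grip_width': 1.005}
```

View pics/top0.png

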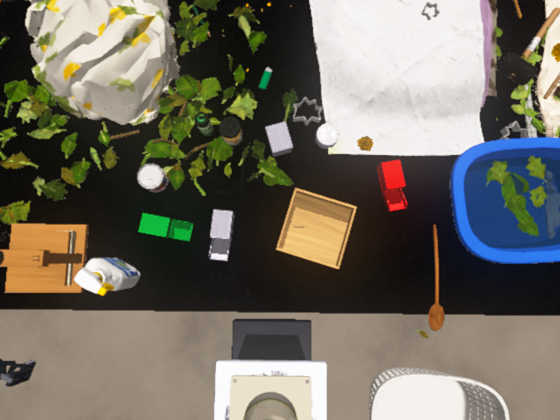

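View pics/side0.png

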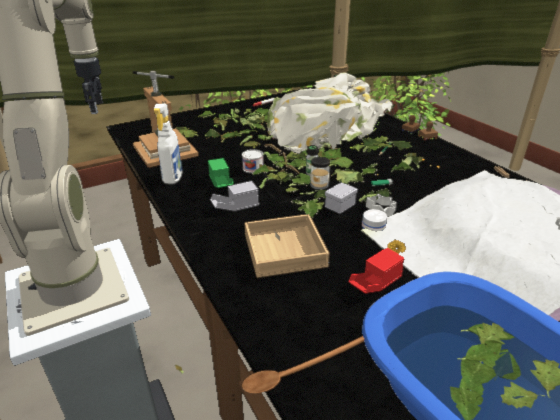

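The candidates in the top view are:
- Grey spouted tin at (221,234), spout toward the robot.
- Grey box without a spout at (279,138), the lidded one.
- Green look-alike at (166,227) and red look-alike at (394,185).

The plain steel tin with a spout at (221,234) fits. The tray is at (316,228). I'll confirm with a crop and measure.

```bash
cat > h.py <<'E'
import numpy as np,cv2
from scipy.spatial.transform import Rotation as R
from workcell import *
def ray(n,uv,z):
    i=camera_info(n);uv=np.atleast_2d(uv).astype(float)
    d=np.c_[(uv[:,0]-i['cx'])/i['fx'],(uv[:,1]-i['cy'])/i['fy'],np.ones(len(uv))]
    q=np.array(i['rotation']);M=R.from_quat(q) if q.size==4 else R.from_matrix(q)
    d=M.apply(d);o=np.array(i['origin']);return o+d*((z-o[2])/d[:,2])[:,None]
def proj(n,p):
    i=camera_info(n);c=R.from_quat(i['rotation']).inv().apply(np.atleast_2d(p)-i['origin'])
    return np.c_[i['fx']*c[:,0]/c[:,2]+i['cx'],i['fy']*c[:,1]/c[:,2]+i['cy']]
E
python3 - <<'E'
from h import *
a=cv2.imread("pics/top0.png");h=cv2.cvtColor(a,cv2.COLOR_BGR2HSV)
def big(m,box,ex):
    x0,y0,x1,y1=box;k=np.zeros(m.shape,np.uint8);k[y0:y1,x0:x1]=m[y0:y1,x0:x1]
    c=max(cv2.findContours(k,0,2)[0],key=cv2.contourArea);r=cv2.minAreaRect(c);b=cv2.boxPoints(r);print(cv2.contourArea(c),b.round(1).tolist());return b
wood=cv2.inRange(h,(8,60,70),(30,255,255));b=big(wood,(265,175,370,280),0);p=ray("top",b,.045);print(p.round(3),p.mean(0))
tin=cv2.inRange(h,(0,0,70),(180,70,255));b=big(tin,(200,200,245,265),0)
p=ray("top",b,.062);print(p.round(3))
c1=cv2.resize(a[200:270,190:260],(560,560),interpolation=cv2.INTER_CUBIC)
cv2.imwrite("pics/c1.png",c1)
E
```

```text
4320.5 [[274.3999938964844, 249.6999969482422], [294.29998779296875, 186.10000610351562], [358.5, 206.10000610351562], [338.6000061035156, 269.70001220703125]]
[[ 0.472 -0.005  0.045]
 [ 0.658 -0.061  0.045]
 [ 0.601 -0.249  0.045]
 [ 0.417 -0.19   0.045]] [ 0.53710428 -0.12636723  0.045     ]
973.5 [[207.3000030517578, 258.8999938964844], [211.89999389648438, 208.3000030517578], [233.8000030517578, 210.3000030517578], [229.1999969482422, 260.8999938964844]]
[[0.443 0.184 0.062]
 [0.587 0.176 0.062]
 [0.582 0.113 0.062]
 [0.438 0.122 0.062]]
```

View pics/c1.png

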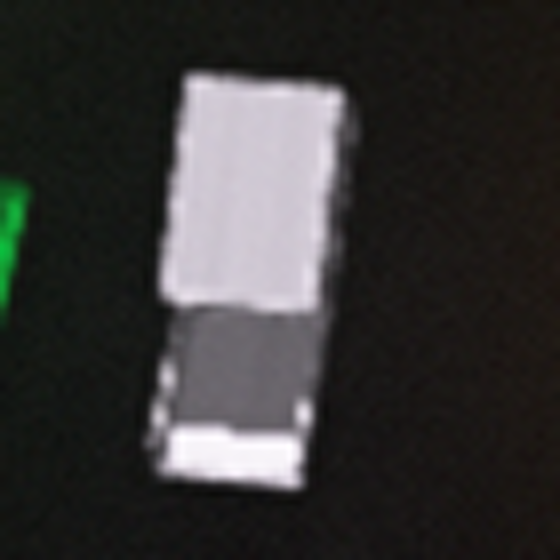

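The crop confirms it: a plain steel body with an open chute pointing down the image. Roof corners are at about (213,209), (233,211), (230,239) and (210,238). The lip is at about (210,259) to (228,261).

```bash
python3 - <<'E'
from h import *
c=lambda L:np.array(L)/8.+[190-.4,200-.4]
p=ray("top",c([(184,73),(346,88),(321,309),(163,303)]),.062);print(p.round(3).tolist(),p.mean(0).round(4))
print("sides",[np.linalg.norm(p[i]-p[i-3]).round(3) for i in range(4)])
l=ray("top",c([(156,475),(303,488)]),.031);print(l.round(3).tolist(),l.mean(0).round(4))
d=p.mean(0)-l.mean(0);print(d.round(3),"yaw from lip",np.degrees(np.arctan2(d[1],d[0])))
# side-view check: project the roof centre + lip
b=p.mean(0);print(proj("side",[b,l.mean(0)]).round(0))
# bottle
print("bottle",ray("top",[(100,275),(135,270)],.0).round(3).tolist(),ray("top",[(100,290)],.2).round(3), proj("side",[[.4,.45,0],[.4,.45,.2]]).round(0).tolist())
q=get_obs()['ee_rot'];print(R.from_quat(q).as_matrix().round(3))
E
```

```text
[[0.586, 0.174, 0.062], [0.581, 0.116, 0.062], [0.502, 0.122, 0.062], [0.503, 0.178, 0.062]] [0.5432 0.1476 0.062 ]
sides [np.float64(0.058), np.float64(0.079), np.float64(0.056), np.float64(0.083)]
[[0.443, 0.184, 0.031], [0.439, 0.13, 0.031]] [0.4408 0.1571 0.031 ]
[ 0.102 -0.01   0.031] yaw from lip -5.316533323580898
[[243. 188.]
 [212. 204.]]
bottle [[0.392, 0.508, 0.0], [0.408, 0.406, 0.0]] [[0.365 0.421 0.2  ]] [[171.0, 177.0], [163.0, 124.0]]
[[-0.937  0.348 -0.   ]
 [ 0.348  0.937 -0.001]
 [-0.    -0.001 -1.   ]]
```

move_arm:
  moves:
    - [[0,0,-1],[0,0,-3.1],1]
    - [[0,0,-1],[0,0,-3.1],1]
    - [[0,0,-1],[0,0,-3.1],1]
    - [[0,0,-1],[0,0,-3.1],1]
    - [[0,0,-1],[0,0,-3.0],1]

```text
clock: 0.72
position: [0.2176, 0.5857, 0.3318]
ee_rot: [0.043, 0.999, -0.0, -0.0]
ft_force: [0.7, 0.5, 0.5]
grip_width: 1.002
```

move_arm:
  moves:
    - [[-0.85,-0.96,0],[0,0,0],1]
    - [[-0.85,-0.96,0],[0,0,0],1]
    - [[-0.85,-0.96,0],[0,0,0],1]
    - [[-0.85,-0.96,0],[0,0,0],1]
    - [[-0.85,-0.96,0],[0,0,0],1]

```text
clock: 1.35
position: [0.3136, 0.456, 0.3311]
ee_rot: [0.044, 0.999, -0.0, -0.0]
ft_force: [0.6, 0.7, 0.2]
grip_width: 0.998
```

move_arm:
  moves:
    - [[-0.85,-0.96,0],[0,0,0],1]
    - [[-0.85,-0.96,0],[0,0,0],1]
    - [[-0.85,-0.96,0],[0,0,0],1]
    - [[-0.85,-0.96,0],[0,0,0],1]
    - [[-0.85,-0.96,0],[0,0,0],1]

```text
clock: 1.98
position: [0.409, 0.3273, 0.3311]
ee_rot: [0.044, 0.999, -0.0, -0.0]
ft_force: [0.5, 0.1, -0.3]
grip_width: 1.002
```

move_arm:
  moves:
    - [[-0.85,-0.96,0.6],[0,0,0],1]
    - [[-0.85,-0.96,0.8],[0,0,0],1]
    - [[-0.85,-0.96,0.8],[0,0,0],1]
    - [[-0.85,-0.96,0.8],[0,0,0],1]
    - [[-0.85,-0.96,0.8],[0,0,0],1]

```text
clock: 2.6
position: [0.5043, 0.1985, 0.2355]
ee_rot: [0.043, 0.999, -0.0, -0.0]
ft_force: [0.6, 0.1, -0.2]
grip_width: 0.999
```

move_arm:
  moves:
    - [[-0.86,-0.95,1],[0,0,0],1]
    - [[-0.86,-0.95,1],[0,0,0],1]
    - [[0,0,1],[0,0,0],1]
    - [[0,0,1],[0,0,0],1]
    - [[0,0,0.6],[0,0,0],1]

```text
clock: 3.22
position: [0.542, 0.1482, 0.1199]
ee_rot: [0.044, 0.999, -0.0, -0.001]
ft_force: [0.4, -0.0, -0.2]
grip_width: 1.0
```

```bash
python3 - <<'E'
from h import *
o=get_obs();print(np.round(o['position'],4))
for n,s in(("top",(190,190,270,270)),("side",(190,110,290,220))):
    a=camera(n)[:,:,::-1];x0,y0,x1,y1=s
    cv2.imwrite(f"pics/{n}1.png",cv2.resize(a[y0:y1,x0:x1],None,fx=5,fy=5,interpolation=2))
a=[cv2.resize(cv2.imread(f"pics/{n}1.png"),(400,400)) for n in("top","side")]
cv2.imwrite("pics/both1.png",np.hstack(a))
E
```

```text
[0.542  0.1482 0.1199]
```

View pics/both1.png

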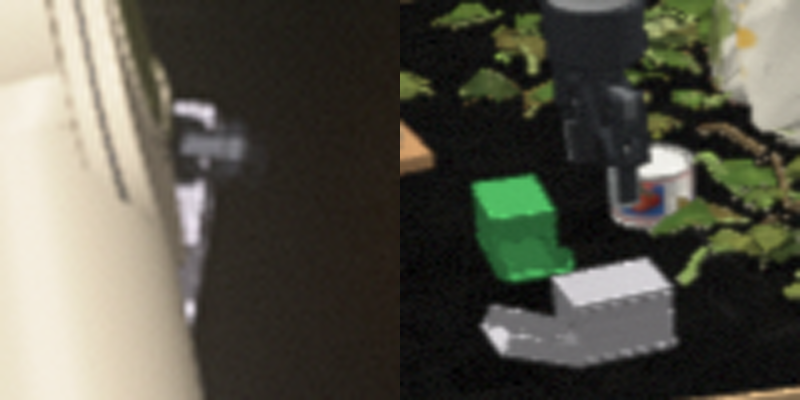

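The side view shows the fingers straight above the tin, and in the top view the right finger stands just outside its right wall, so I'll descend and grip.

move_arm:
  moves:
    - [[0,0,1],[0,0,0],1]
    - [[0,0,1],[0,0,0],1]
    - [[0,0,1],[0,0,0],1]
    - [[0,0,0.8],[0,0,0],1]
    - [[0,0,0.4],[0,0,0],1]
  squeeze: 80

```text
clock: 3.95
position: [0.5428, 0.1487, 0.0163]
ee_rot: [0.043, 0.999, 0.0, 0.0]
ft_force: [0.0, 0.9, 0.1]
grip_width: 0.998
```

move_arm:
  moves:
    - [[0,0,0],[0,0,0],0.8]
    - [[0,0,0],[0,0,0],0.7]
    - [[0,0,0],[0,0,0],0.6]
    - [[0,0,0],[0,0,0],0.4]
    - [[0,0,0],[0,0,0],0.3]

```text
clock: 4.58
position: [0.5434, 0.1488, 0.0179]
ee_rot: [0.044, 0.999, 0.001, 0.001]
ft_force: [-2.6, -1.3, 6.4]
grip_width: 0.618
```

move_arm:
  moves:
    - [[0,0,0],[0,0,0],0.1]
    - [[0,0,0],[0,0,0],0]
    - [[0,0,0],[0,0,0],0]
    - [[0,0,0],[0,0,0],0]
    - [[0,0,0],[0,0,0],0]

```text
clock: 5.2
position: [0.5435, 0.1489, 0.0179]
ee_rot: [0.043, 0.999, 0.001, 0.001]
ft_force: [-1.6, -0.8, 6.7]
grip_width: 0.62
```

move_arm:
  moves:
    - [[0,0,-0.4],[0,0,0],0]
    - [[0,0,-0.7],[0,0,0],0]
    - [[0,0,-0.8],[0,0,0],0]
    - [[0,0,-0.8],[0,0,0],0]
    - [[0,0,-0.6],[0,0,0],0]

```text
clock: 5.82
position: [0.5431, 0.1486, 0.1009]
ee_rot: [0.044, 0.999, 0.0, 0.001]
ft_force: [1.4, 0.3, -2.3]
grip_width: 0.616
```

move_arm:
  moves:
    - [[0,0,0],[0,-2,0],0]
    - [[0,0,0],[0,-2,0],0]
    - [[0,0,0],[0,-2,0],0]
    - [[0,0,0],[0,-2,0],0]
    - [[0,0,0],[0,-2,0],0]

```text
clock: 6.45
position: [0.5426, 0.1485, 0.0995]
ee_rot: [0.043, 0.995, -0.004, 0.088]
ft_force: [-0.6, -0.5, -2.6]
grip_width: 0.619
```

move_arm:
  moves:
    - [[0,0,0],[0,0,0],0]
    - [[0,0,0],[0,0,0],0]
    - [[0,0,0],[0,0,0],0]
    - [[0,0,0],[0,0,0],0]
    - [[0,0,0],[0,0,0],0]

```text
clock: 7.08
position: [0.5427, 0.1484, 0.0988]
ee_rot: [0.043, 0.995, -0.004, 0.087]
ft_force: [-0.2, 0.1, -2.5]
grip_width: 0.622
```

```bash
python3 - <<'E'
from h import *
o=get_obs();print(np.round(o['position'],4),np.round(o['torque'],3),np.round(o['ft_force'],2),R.from_quat(o['ee_rot']).as_matrix().round(3).tolist())
a=camera("side")[:,:,::-1];cv2.imwrite("pics/s2.png",cv2.resize(a[90:230,160:320],None,fx=4,fy=4,interpolation=2))
E
```

```text
[0.5427 0.1484 0.0988] [0.02  0.224 0.003] [-0.18  0.11 -2.46] [[-0.981, 0.087, 0.173], [0.086, 0.996, -0.015], [-0.173, -0.0, -0.985]]
```

View pics/s2.png

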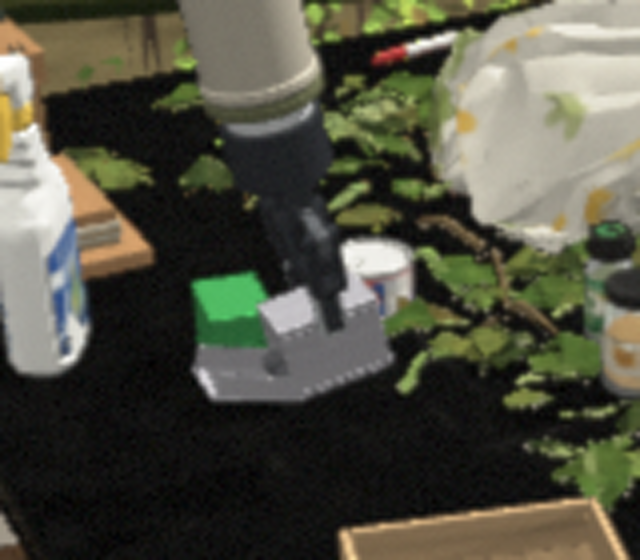

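move_arm:
  moves:
    - [[0,0,0],[0,0,0],0]
    - [[0,0,0],[0,0,0],0]
    - [[0,0,0],[0,0,0],0]
    - [[0,0,0],[0,0,0],0]

```text
clock: 7.62
position: [0.5427, 0.1485, 0.0989]
ee_rot: [0.043, 0.995, -0.004, 0.087]
ft_force: [-0.5, 0.1, -2.2]
grip_width: 0.615
```

```bash
python3 - <<'E'
from h import *
o=get_obs();p=np.array(o['position']);M=R.from_quat(o['ee_rot'])
for y in(-.027,-.04): print((( proj("side",p+M.apply([0,y,0]))-[160,90])*4).round())
# tin corners assuming grasp holds: centre 13..16 mm behind TCP, tin x=-tool x, y=tool y, z=-tool z
C=p+M.apply([0,0,-.013])
t=lambda v:C+M.apply([-v[0],v[1],-v[2]])
for n,v in dict(roofFrontNear=(-.04,-.027,.031),roofBackNear=(.04,-.027,.031),botBackNear=(.04,-.027,-.031),botFrontNear=(-.04,-.027,-.031),lipNear=(-.1,-.027,0)).items(): print(n,((proj("side",t(v))-[160,90])*4).round())
print(((proj("side",[.542-.003,.148-.05,.12])-[190,110])*[4,400/110]).round())
E
```

```text
[[339. 366.]]
[[345. 374.]]
roofFrontNear [[277. 336.]]
roofBackNear [[375. 299.]]
botBackNear [[391. 367.]]
botFrontNear [[296. 404.]]
lipNear [[213. 399.]]
[[230. 250.]]
```

The tin's corners project onto the picture within a few pixels, so the grip is sound and the tilt is 10°. The load of about 2.4 N fits the tin plus both balls. Next I'll carry it over the tray at the same tilt.

move_arm:
  moves:
    - [[-0.19,-0.42,0],[0,0,0],0]
    - [[-0.375,-0.83,0.02],[0,0,0],0]
    - [[-0.375,-0.83,0.02],[0,0,0],0]
    - [[-0.375,-0.83,0.02],[0,0,0],0]
    - [[-0.375,-0.83,0.02],[0,0,0],0]

```text
clock: 8.25
position: [0.5767, 0.05, 0.1044]
ee_rot: [0.044, 0.995, -0.004, 0.087]
ft_force: [0.6, -0.5, -2.3]
grip_width: 0.618
```

move_arm:
  moves:
    - [[-0.375,-0.83,0.02],[0,0,0],0]
    - [[-0.375,-0.83,0.02],[0,0,0],0]
    - [[-0.375,-0.83,0.02],[0,0,0],0]
    - [[-0.375,-0.83,0.02],[0,0,0],0]
    - [[-0.375,-0.83,0.02],[0,0,0],0]

```text
clock: 8.88
position: [0.6139, -0.0575, 0.1101]
ee_rot: [0.044, 0.995, -0.004, 0.087]
ft_force: [-0.2, -0.6, -1.8]
grip_width: 0.614
```

move_arm:
  moves:
    - [[-0.375,-0.83,0.02],[0,0,0],0]
    - [[-0.375,-0.83,0.02],[0,0,0],0]
    - [[-0.375,-0.83,0],[0,0,0],0]
    - [[-0.19,-0.4,0],[0,0,0],0]
    - [[0,0,0],[0,0,0],0]

```text
clock: 9.5
position: [0.6398, -0.1316, 0.1146]
ee_rot: [0.044, 0.995, -0.004, 0.087]
ft_force: [0.4, -0.1, -2.3]
grip_width: 0.615
```

```bash
python3 - <<'E'
from h import *
o=get_obs();p=np.array(o['position']);M=R.from_quat(o['ee_rot']);print(p.round(4),np.round(o['joint_pos'],2))
for y in(-.027,.027):print("lip",(p+M.apply([.1,y,-.013])).round(3))
a=camera("side")[:,:,::-1];cv2.imwrite("pics/s3.png",cv2.resize(a[130:290,200:360],None,fx=3.5,fy=3.5,interpolation=2))
E
```

```text
[ 0.6398 -0.1316  0.1146] [-0.22  0.34  0.44  1.7  -0.19  0.96  1.76]
lip [ 0.537 -0.15   0.11 ]
lip [ 0.542 -0.096  0.11 ]
```

View pics/s3.png

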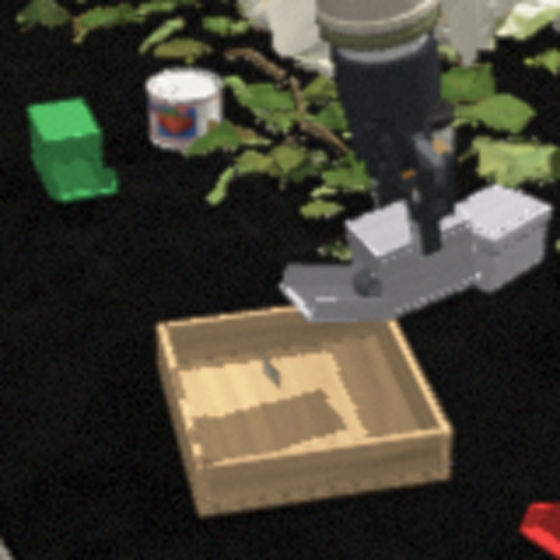

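The tin is over the tray with a ball visible at the foot of the chute, and the lip is near the tray's centre. Now the slow pour.

move_arm:
  moves:
    - [[0,0,0],[0,-2,0],0]
    - [[0,0,0],[0,-2,0],0]
    - [[0,0,0],[0,-2,0],0]
    - [[0,0,0],[0,-2,0],0]
    - [[0,0,0],[0,-2,0],0]

```text
clock: 10.18
position: [0.6397, -0.129, 0.1146]
ee_rot: [0.042, 0.984, -0.007, 0.174]
ft_force: [-0.1, -0.3, -2.9]
grip_width: 0.614
```

move_arm:
  moves:
    - [[0,0,0],[0,-2,0],0]
    - [[0,0,0],[0,-2,0],0]
    - [[0,0,0],[0,-2,0],0]
    - [[0,0,0],[0,-2,0],0]
    - [[0,0,0],[0,-1,0],0]

```text
clock: 10.8
position: [0.6394, -0.1292, 0.1144]
ee_rot: [0.041, 0.967, -0.01, 0.25]
ft_force: [0.5, 0.3, -2.9]
grip_width: 0.618
```

move_arm:
  moves:
    - [[0,0,0],[0,-1,0],0]
    - [[0,0,0],[0,-1,0],0]
    - [[0,0,0],[0,-1,0],0]
    - [[0,0,0],[0,-1,0],0]
    - [[0,0,0],[0,-1,0],0]

```text
clock: 11.42
position: [0.6399, -0.1305, 0.1147]
ee_rot: [0.042, 0.955, -0.013, 0.293]
ft_force: [0.3, -0.7, -0.7]
grip_width: 0.618
```

move_arm:
  moves:
    - [[0,0,-0.1],[0,-2,0],0]
    - [[0,0,-0.1],[0,-2,0],0]
    - [[0,0,-0.1],[0,-2,0],0]
    - [[0,0,-0.1],[0,-2,0],0]
    - [[0,0,-0.1],[0,-2,0],0]

```text
clock: 12.05
position: [0.6322, -0.13, 0.1248]
ee_rot: [0.04, 0.926, -0.017, 0.375]
ft_force: [0.0, 0.7, -1.7]
grip_width: 0.615
```

move_arm:
  moves:
    - [[0,0,0],[0,-2,0],0]
    - [[0,0,0],[0,-2,0],0]
    - [[0,0,0],[0,0,0],0]
    - [[0,0,0],[0,0,0],0]
    - [[0,0,0],[0,0,0],0]

```text
clock: 12.68
position: [0.6328, -0.127, 0.1314]
ee_rot: [0.038, 0.917, -0.017, 0.396]
ft_force: [0.6, -0.3, -1.4]
grip_width: 0.617
```

```bash
python3 - <<'E'
from h import *
o=get_obs();p=np.array(o['position']);M=R.from_quat(o['ee_rot']);print(p.round(4),np.round(o['ft_force'],2),M.as_matrix().round(3).tolist())
a=camera("side")[:,:,::-1];cv2.imwrite("pics/s4.png",cv2.resize(a[130:290,200:360],None,fx=3.5,fy=3.5,interpolation=2))
E
```

```text
[ 0.6328 -0.127   0.1314] [ 0.64 -0.3  -1.37] [[-0.683, 0.084, 0.726], [0.057, 0.996, -0.062], [-0.728, -0.002, -0.685]]
```

View pics/s4.png

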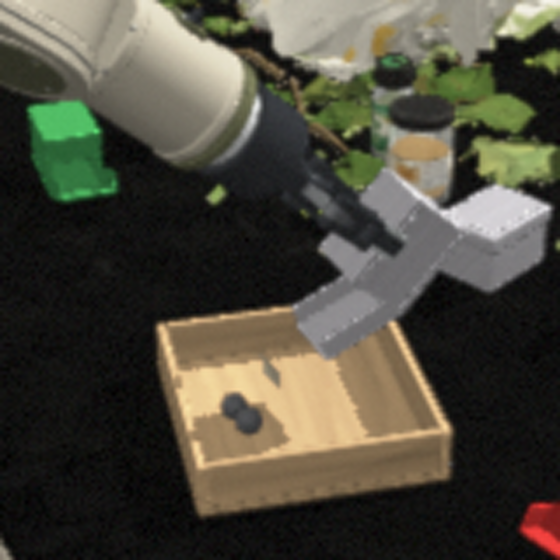

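Both balls are on the tray floor, at about crop (235,405) and (249,420). The load is down to about 1.5 N, which matches the empty tin. Now raise and level it.

move_arm:
  moves:
    - [[-0.4,0,-0.4],[0,4,0],0]
    - [[-0.4,0,-0.4],[0,4,0],0]
    - [[-0.3,0,-0.4],[0,4,0],0]
    - [[0,0,0],[0,4,0],0]
    - [[0,0,0],[0,4,0],0]

```text
clock: 13.35
position: [0.6357, -0.1145, 0.1604]
ee_rot: [0.031, 0.962, 0.003, 0.27]
ft_force: [-0.0, -0.8, -1.4]
grip_width: 0.616
```

move_arm:
  moves:
    - [[0,0,0],[0,4,0],0]
    - [[0,0,0],[0,4,0],0]
    - [[0,0,0],[0,4,0],0]
    - [[0,0,0],[0,4,0],0]
    - [[0,0,0],[0,4,0],0]

```text
clock: 13.98
position: [0.6358, -0.1145, 0.1601]
ee_rot: [0.03, 0.995, 0.008, 0.099]
ft_force: [0.6, -0.0, -1.6]
grip_width: 0.611
```

move_arm:
  moves:
    - [[0,0,0],[0,4,0],0]
    - [[0,0,0],[0,2.7,0],0]
    - [[0,0,0],[0,0,0],0]

```text
clock: 14.35
position: [0.6363, -0.1143, 0.1595]
ee_rot: [0.029, 0.999, 0.01, 0.041]
ft_force: [-0.1, -0.0, -2.1]
grip_width: 0.615
```

```bash
python3 - <<'E'
from h import *
o=get_obs();p=np.array(o['position']);M=R.from_quat(o['ee_rot']).as_matrix();print(p.round(4),M.round(3).tolist())
print("to go",(M.T@(np.array([.543,.149,.10])-p)/.025).round(2))
# rotation to straight down, tool frame
T=np.array([[-.996,.087,0],[.087,.996,0],[0,0,-1]]).astype(float);print(np.degrees(R.from_matrix(M.T@T).as_rotvec()).round(2))
E
```

```text
[ 0.6363 -0.1143  0.1595] [[-0.995, 0.057, 0.083], [0.059, 0.998, 0.018], [-0.082, 0.023, -0.996]]
to go [ 4.53 10.24  2.25]
[1.37 4.7  1.65]
```

move_arm:
  moves:
    - [[0,0,0],[1.4,4.7,1.6],0]
    - [[0.39,0.85,0],[0,0,0],0]
    - [[0.39,0.85,0],[0,0,0],0]
    - [[0.39,0.85,0],[0,0,0],0]
    - [[0.39,0.85,0],[0,0,0],0]

```text
clock: 14.98
position: [0.6038, -0.0259, 0.1601]
ee_rot: [0.044, 0.999, 0.0, 0.001]
ft_force: [-0.6, -1.1, -0.4]
grip_width: 0.618
```

move_arm:
  moves:
    - [[0.39,0.85,0.2],[0,0,0],0]
    - [[0.39,0.85,0.2],[0,0,0],0]
    - [[0.39,0.85,0.4],[0,0,0],0]
    - [[0.39,0.85,0.4],[0,0,0],0]
    - [[0.39,0.85,0.4],[0,0,0],0]

```text
clock: 15.6
position: [0.5647, 0.0843, 0.12]
ee_rot: [0.044, 0.999, 0.0, 0.001]
ft_force: [-0.1, 0.8, -1.6]
grip_width: 0.615
```

move_arm:
  moves:
    - [[0.39,0.85,0.4],[0,0,0],0]
    - [[0.39,0.85,0.4],[0,0,0],0]
    - [[0,0,0],[0,0,0],0]

```text
clock: 15.98
position: [0.5481, 0.1297, 0.0995]
ee_rot: [0.042, 0.999, 0.001, -0.0]
ft_force: [-0.0, -0.3, -1.0]
grip_width: 0.617
```

```bash
python3 - <<'E'
from h import *
o=get_obs();p=np.array(o['position']);M=R.from_quat(o['ee_rot']).as_matrix();print(p.round(4),M.round(3).tolist())
print("to go",(M.T@(np.array([.543,.149,.0205])-p)/.025).round(2))
T=np.array([[-.996,.087,0],[.087,.996,0],[0,0,-1]]).astype(float);print(np.degrees(R.from_matrix(M.T@T).as_rotvec()).round(2))
E
```

```text
[0.5481 0.1297 0.0995] [[-0.996, 0.084, -0.0], [0.084, 0.996, 0.001], [0.0, 0.001, -1.0]]
to go [0.27 0.75 3.16]
[ 0.06 -0.01  0.17]
```

move_arm:
  moves:
    - [[0,0,0.8],[0,0,0],0]
    - [[0,0,0.8],[0,0,0],0]
    - [[0,0,0.8],[0,0,0],0]
    - [[0,0,0.5],[0,0,0],0]
    - [[0,0,0.2],[0,0,0],0]

```text
clock: 16.6
position: [0.5494, 0.1273, 0.0224]
ee_rot: [0.044, 0.999, 0.0, 0.0]
ft_force: [0.7, 0.7, -2.0]
grip_width: 0.618
```

move_arm:
  moves:
    - [[0,0,0.08],[0,0,0],0]
    - [[0,0,0.06],[0,0,0],0]
    - [[0,0,0],[0,0,0],0]

```text
clock: 16.98
position: [0.5496, 0.1279, 0.0196]
ee_rot: [0.044, 0.999, 0.001, 0.0]
ft_force: [0.4, -0.7, -0.9]
grip_width: 0.618
```

move_arm:
  moves:
    - [[0,0,0.06],[0,0,0],0]
    - [[0,0,0.06],[0,0,0],0]
    - [[0,0,0],[0,0,0],0]

```text
clock: 17.35
position: [0.5495, 0.128, 0.0179]
ee_rot: [0.044, 0.999, 0.001, 0.0]
ft_force: [-8.3, -2.1, 15.8]
grip_width: 0.613
```

Contact at the original height (0.0179 m), so I'll release and withdraw.

move_arm:
  moves:
    - [[0,0,-0.03],[0,0,0],0]
    - [[0,0,0],[0,0,0],0.7]
    - [[0,0,0],[0,0,0],0.85]
    - [[0,0,0],[0,0,0],1]
    - [[0,0,0],[0,0,0],1]

```text
clock: 17.98
position: [0.5493, 0.1279, 0.0169]
ee_rot: [0.044, 0.999, 0.0, -0.0]
ft_force: [0.2, -0.3, 0.4]
grip_width: 1.001
```

move_arm:
  moves:
    - [[0,0,0],[0,0,0],1]
    - [[0,0,-0.3],[0,0,0],1]
    - [[0,0,-0.6],[0,0,0],1]
    - [[0,0,-0.9],[0,0,0],1]
    - [[0,0,-1],[0,0,0],1]

```text
clock: 18.6
position: [0.5495, 0.1278, 0.0887]
ee_rot: [0.044, 0.999, 0.001, 0.0]
ft_force: [0.0, 0.2, -0.2]
grip_width: 0.996
```

move_arm:
  moves:
    - [[0,0,-1],[0,0,0],1]
    - [[0,0,-1],[0,0,0],1]
    - [[0,0,-1],[0,0,0],1]
    - [[0,0,0],[0,0,0],1]
    - [[0,0,0],[0,0,0],1]

```text
clock: 19.23
position: [0.5491, 0.1277, 0.162]
ee_rot: [0.044, 0.999, 0.0, 0.0]
ft_force: [0.5, 0.5, -0.6]
grip_width: 0.998
```

```bash
python3 - <<'E'
from h import *
a=camera("side")[:,:,::-1];cv2.imwrite("pics/s5.png",cv2.resize(a[120:290,190:350],None,fx=3.5,fy=3.5,interpolation=2))
g=cv2.cvtColor(a,cv2.COLOR_BGR2GRAY);print("balls",ray("side",np.array([(235,405),(249,420)])/3.5+[200,130],.018).round(3).tolist())
E
```

```text
balls [[0.497, -0.103, 0.018], [0.497, -0.126, 0.018]]
```

View pics/s5.png

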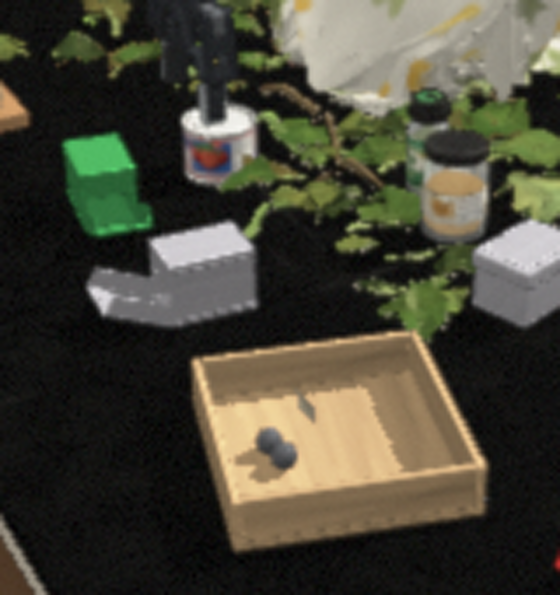

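The tin stands upright and released at about crop (185,275), both balls are in the tray at about (269,441) and (284,455), and the gripper is clear.

```bash
python3 -c "
from workcell import *
print(hand_in())"
```

```text
the job is handed in; nothing more can be done
None
```

The job is done and handed in at about 19.3 s of the 58 s; `hand_in` reports no verdict. I lifted the grey spouted tin, held it 10° spout-down for just over a second, then poured slowly to about 47°. I set it back upright on the table, near where it started.

- **Pause:** the held load was about 2.4 N, which fits the tin plus both balls. The picture showed a ball at the foot of the chute. I did not compare the wrist moment before and after the tilt, so the weight shift itself was not measured.
- **Pour:** the load dropped to about 1.5 N. The last picture shows both balls lying on the tray floor, about (0.497, -0.103) and (0.497, -0.126) m by casting rays from the side view.
- **Set-down:** the last picture shows the tin upright and released at about (0.549, 0.128) m, roughly 0.25 m from the tray's centre, with the gripper open and clear above it.
- **Off-plan:** the tilt stopped at 46.7° instead of the planned 48°, and the return fell about 2 cm short of the tin's first place. The set-down touched with about 16 N. None of these affected the result.

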